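# Fit the T-key on the film wrapper's roll clamp and lock the roll

## Robot

A 6-joint arm with a two-finger parallel gripper is mounted at the origin on the work surface. World frame = base frame: x ahead of the robot, y to its left, z up, the work surface at z = 0. Lengths are in m, angles in degrees, forces in N, time in s.
With the tool pointing down it reaches from about 0.4 to 0.825 m from the base axis. Payload 7 kg.
Tool frame: the origin (TCP) lies midway between the tips of the shut fingers; the grasp point (between the pads) lies 19 mm behind it (ctrl.hold_point_z is the distance from the TCP to the grasp point, in m); z points along the fingers, y is the line along which they close (so a half turn about z gives the same grasp; the last joint's range is limited). The gripper opens to 88 mm and grips with 3 to 60 N. Pads are 19 mm wide; open, the fingers measure 130 mm over their backs; the gripper's body (78 mm by 193 mm) begins 47 mm behind the grasp point.
Start: joints at [-53.05, 20.546, 0.682, 0, -70.136, -16.507], TCP at [0.236, -0.632, 0.227] pointing down, gripper open.
Joint ranges: [-176.03, 176.03], [-82.01, 121.73], [-58.28, 71.71], [-173.87, 95.51], [-174.79, -0.11], [-173.66, 173.66]. Speed limits (degrees/s): [136.94, 136.94, 172.46, 180, 180, 180].

## Interface

Orientations are given as [roll, pitch, yaw] about the fixed x, y, z axes, in that order (R = Rz(yaw) Ry(pitch) Rx(roll)).
In Python, from plant import ctrl gives the robot as it stands.
- The arm moves only by the tool apply_moves, never from a script. Its argument "deltas" is a list of rows, each an object with "fingers": the finger opening in mm, from 0 to 87.6; "delta_pos": the shift along the tool's x, y, z in mm, a list of three; "angular": the turn, a rotation vector about the tool's x, y, z in degrees, a list of three. A call has 1 to 10 rows; each row is the pose to reach, as a shift and turn from the pose commanded when the call began, along the tool's axes at that moment; what a row does not reach only later rows make up. A row lasts 1/10 s, in which the tool goes at most 50 mm and 8.59 degrees, less where a joint would pass 70% of its speed; a pose out of reach is approached as far as the arm can. A call with a gripper value outside its range is refused whole. The fingers move at their own pace and stop on an object; the grip force is fixed at half the most. Time passes only in rows, so rows that repeat a pose let the fingers close. It gives the time, the measured TCP pose, the force, the opening and the grip force at its end, in the units of the state.
- ctrl.get_obs(): the state, without advancing time (a new reading comes with each control period).
- ctrl.snapshot(name): name is "scene" or "top" or "wrist"; returns the picture (480x640x3 uint8, red, green, blue); there is no depth.
- ctrl.camera_params(name): a dict with "fx", "fy", "cx", "cy" (pixels), "cam_to_world" (4x4, takes a point from camera to world coordinates); the wrist camera has in their place "mount" (4x4, takes a point from camera to tool coordinates, whose origin is the TCP and whose axes are the flange's). Camera axes: x right, y up, looking along -z (the intrinsics and any distortion apply to the point x, -y, -z); pixel columns grow to the right and rows downward; lengths in m; the calibration is good to about 2 mm. A picture is of the moment at which its call begins: read the wrist's pose just before it. camera_params takes no time and is no camera call.
- ctrl.close_job(): hands the job in; it is judged then, once.
The state is a dict: "clock": time; "joint_pos": joint angles; "qvel": joint speeds; "tau": joint torques, N m; "tool_pos": TCP position; "orientation": TCP orientation; "force": force on the tool from outside, world axes, zero at the start; "moment": the same for the moment, N m; "opening": finger opening in m; "gripper_force": force on a finger pad.
Only numpy, scipy, OpenCV 4.12 (cv2) and the standard library are available. Lean on these libraries where they do the work, as an engineer would, in place of code of your own. Each camera call takes 0.05 s, during which the arm holds its last target. There are 200 camera calls.

## Task

The new film roll on the wrapper still has to be clamped. Take the T-handle key from the bench, push its socket down onto the square clamp spindle without forcing it until the spring ball clicks in and the key sits fully home, then turn it clockwise (seen from above) as far as it goes so that the plug grips the roll's core. Leave the key on the spindle, let go, and do not disturb the other things on the bench.

Things in the scene. Friction and masses are not known exactly. Their poses are not given: they have to be found in the camera images.
- key: Loose steel T-handle socket key, 80 mm tall, 0.24 to 0.36 kg, standing on its socket. Origin: centre of the socket's mouth (underside); z up the stem, x along the crossbar. Socket: 33 mm diameter and tall; in it a square bore, 17 mm across flats (square to x and y), 25 mm deep, 1 mm lead-in chamfer, a dimple in each of the four flats 12 mm above the mouth: it fits at any quarter turn.
- key_bar (a point): Middle of the key's crossbar, 72 mm above the mouth, axes as the key's. The bar is 96 mm long (x), 16 mm wide (y) and 16 mm tall, with a 15 mm stem below it, clear for 31 mm down to the socket's shoulder: the place to grip, across the bar.
- key_end (a point): Middle of the +x end of the crossbar, 48 mm from the stem's axis; axes as the key's. With the key home and the clamp at its stop the bar stands 1.3 rad clockwise from above of the wrapper's x axis, give or take whole quarter turns; the socket has 0.06 rad of play on the square.
- wrapper: Fixed steel film wrapper, 0.5 m wide, with a yellowish film roll (100 mm, top 165 mm up) along its x axis. Origin: on the bench under the spindle's axis; x along the roll, y towards deck and hot plate. The roll clamp is a 56 mm block on the near cheek, its round seat 150 mm up.
- clamp_block (a point): Middle of the clamp block, 90 mm above the bench, under the spindle, axes as the wrapper's. The spindle turns clockwise from above to a firm stop at 1.3 rad from its released position, with 0.35 N m of friction; it stays where it is left and drives the grey plug beside the block 5 mm along x into the roll's core. Over 1.5 N m at the stop (200 N between key and wrapper, all contacts added) is forcing it.
- spindle_top (a point): Fixed point, middle of the top of the clamp spindle: an upright oiled steel square, 16 mm across flats, flat top, 24 mm tall above the seat. Axes as the wrapper's, not turning with the spindle. At the start its flats are turned 0.1 to 0.9 rad clockwise from above out of square with them (not measured: rest the socket on top, turn, and it drops on). A spring ball stands 3 mm out of one flat, 12 mm down.
- spindle_seat (a point): Point on the spindle's axis level with the seat, 24 mm below its top: where the key's mouth ends up. The socket slides free for 9 mm, meets the ball (its weight leaves it there), takes 8 to 15 N to pass, rubs with 3 to 9 N, and over the last 4 mm the ball snaps into a dimple and draws it home on the seat (15 N to pull off). Forced: over 70 N between key and wrapper, all contacts added, on the way down.
- pack: Loose clear pack of fruit pieces, 150 x 105 x 50 mm, 0.45 kg, origin at the centre of its underside. A bystander.
- gun: Loose yellow label gun lying on its side, about 235 mm long, 40 mm high, origin under the middle of its round head, handle to -x. A bystander.
- sanitiser: Loose white bottle with a blue cap, 68 mm diameter, 170 mm tall, origin at the centre of its underside. A bystander.

How it is judged:
By the outcome, as a careful person would: the job done as asked, in the order asked, and still so for the second after the job is handed in, with the robot touching nothing.
It also fails if it takes over 67 s, if anything falls off the work surface, if the arm or the gripper's body presses on something with over 40 N, if the wrist force passes 120 N, or if a joint passes its speed limit or range.

## Working session

There is one attempt and no reset: what is moved stays moved. The work goes in short steps, Python scripts to look and compute and a tool call to move; the robot and the scene stay as the last step left them, time stands still between calls to the robot, and variables do not carry over. Pictures are saved under pics/ and viewed, at most 10 in all, crops included, and the job is handed in when it is done.

Besides the shell and the picture viewer there is one more tool, called after "Call:" as a command line: name --argument value ..., lists and objects as JSON in quotes. apply_moves: Moves the arm, as the interface text tells. Its arguments: {"type":"object","properties":{"deltas":{"type":"array"}},"required":["deltas"]}

```bash
mkdir -p pics; ls; python3 - <<'E'
from plant import ctrl
import cv2,numpy as np
np.set_printoptions(precision=4,suppress=True)
print(ctrl.get_obs())
for n in("scene","top","wrist"):
    print(n,ctrl.camera_params(n))
for n in("scene","top"):
    cv2.imwrite(f"pics/{n}1.png",ctrl.snapshot(n)[:,:,::-1])
E
```

```text
pics
{'clock': 0.0, 'joint_pos': array([-53.0504,  20.5911,   0.6343,  -0.0221, -70.1374, -16.5075]), 'qvel': array([-0.0235,  0.0021,  0.0625, -0.113 ,  0.0811, -0.0315]), 'tau': array([  0.0014, -58.2725,  29.306 ,   6.9972,   0.0069,  -0.0002]), 'tool_pos': array([ 0.2356, -0.632 ,  0.2256]), 'orientation': array([ 179.9038,   -0.0069, -159.5654]), 'force': array([0.3977, 0.0232, 0.3424]), 'moment': array([-0.0385, -0.0269, -0.0001]), 'gripper_force': 0.0, 'opening': 0.08755977311303219}
scene {'fx': 575.0492512002622, 'fy': 575.0492512002622, 'cx': 317.3081380052428, 'cy': 242.78983837890792, 'cam_to_world': array([[-0.6183, -0.4691,  0.6306,  1.4045],
       [ 0.7856, -0.3457,  0.5131,  0.5147],
       [-0.0227,  0.8126,  0.5823,  0.8813],
       [ 0.    ,  0.    ,  0.    ,  1.    ]])}
top {'fx': 433.2467821293422, 'fy': 433.2467821293422, 'cx': 314.3422815492682, 'cy': 237.57583255637206, 'cam_to_world': array([[ 0.0357,  0.9775, -0.208 ,  0.4022],
       [-0.9994,  0.0353, -0.0055, -0.1609],
       [ 0.0019,  0.2081,  0.9781,  1.0216],
       [ 0.    ,  0.    ,  0.    ,  1.    ]])}
wrist {'fx': 358.451945802, 'fy': 358.451945802, 'cx': 318.9114230666462, 'cy': 234.78229253344904, 'mount': array([[ 0.0008,  0.9571,  0.2896,  0.0785],
       [ 1.    , -0.0004, -0.0012, -0.0002],
       [-0.001 ,  0.2896, -0.9571, -0.159 ],
       [ 0.    ,  0.    ,  0.    ,  1.    ]])}
```

View pics/scene1.png

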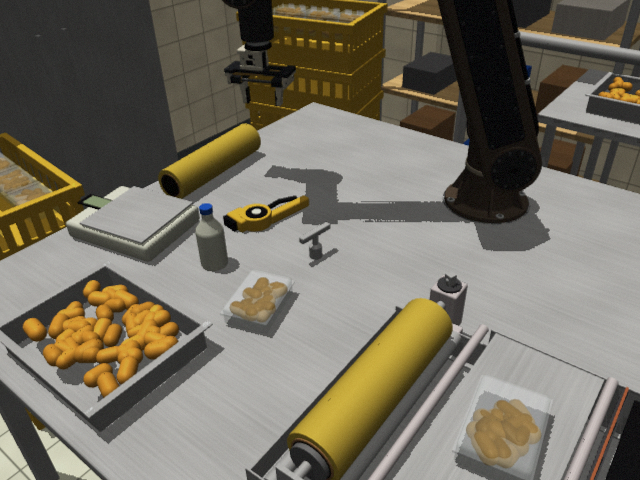

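View pics/top1.png

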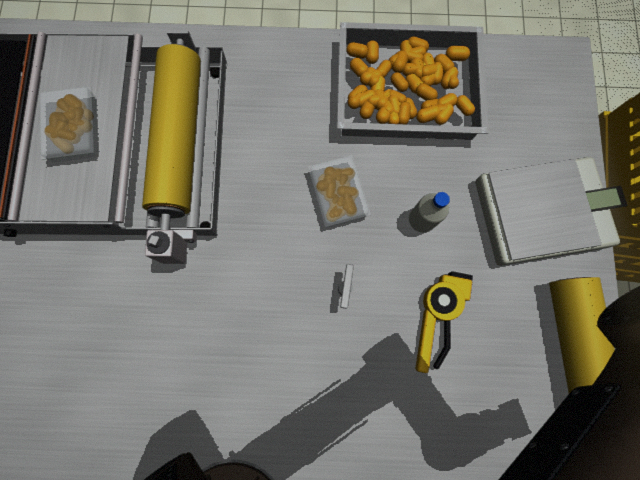

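The key's bar is at about (347,287) in top and (315,234) in scene. The spindle is at about (157,240) in top and (449,279) in scene. I'll enlarge both.

```bash
python3 - <<'E'
import cv2,numpy as np
t=cv2.imread("pics/top1.png");s=cv2.imread("pics/scene1.png")
def c(i,x,y):return cv2.resize(i[y:y+60,x:x+80],(400,300),interpolation=cv2.INTER_CUBIC)
cv2.imwrite("pics/crop1.png",np.vstack([np.hstack([c(t,310,255),c(t,120,210)]),np.hstack([c(s,280,210),c(s,410,260)])]))
E
```

```text
(no output)
```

View pics/crop1.png

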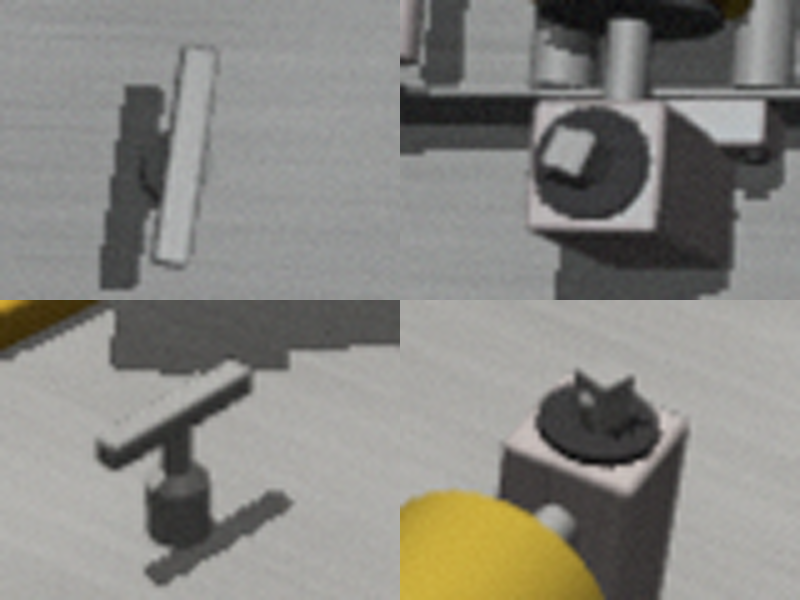

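```bash
cat > h.py <<'E'
import numpy as np
from scipy.spatial.transform import Rotation as R
from plant import ctrl
np.set_printoptions(precision=4,suppress=True)
def toolT(o):
    T=np.eye(4);T[:3,:3]=R.from_euler('xyz',o['orientation'],degrees=True).as_matrix();T[:3,3]=o['tool_pos'];return T
def ray(name,u,v,z,T=None):
    p=ctrl.camera_params(name)
    M=p['cam_to_world'] if name!='wrist' else T@p['mount']
    d=M[:3,:3]@np.array([(u-p['cx'])/p['fx'],-(v-p['cy'])/p['fy'],-1])
    return M[:3,3]+d*(z-M[2,3])/d[2]
def cr(x,y,ox,oy,k=5):return ox+(x+.5)/k-.5,oy+(y+.5)/k-.5
E
python3 - <<'E'
from h import *
a=ray('top',*cr(200,47,310,255),.08);b=ray('top',*cr(170,264,310,255),.08)
print(a,b,(a+b)/2,np.hypot(*(a-b)[:2]),np.degrees(np.arctan2(*(a-b)[1::-1])))
a=ray('scene',*cr(242,66,280,210),.08);b=ray('scene',*cr(106,143,280,210),.08)
print(a,b,(a+b)/2,np.hypot(*(a-b)[:2]),np.degrees(np.arctan2(*(a-b)[1::-1])))
print(ray('top',*cr(168,148,120,210),.174),ray('scene',*cr(205,76,410,260),.174))
c=[ray('top',*cr(x-400,y,120,210),.15) for x,y in((533,100),(663,100),(660,228),(528,228))]
print(c,np.mean(c,0))
c=[ray('top',*cr(x-400,y,120,210),.174) for x,y in((553,127),(595,135),(583,174),(543,162))];print(c)
print(ray('top',178,37,.165),ray('top',166,208,.165))
E
```

```text
[ 0.546 -0.235  0.08 ] [ 0.4514 -0.2238  0.08  ] [ 0.4987 -0.2294  0.08  ] 0.09522772365222353 -6.705369351392028
[ 0.4531 -0.223   0.08  ] [ 0.5456 -0.2354  0.08  ] [ 0.4994 -0.2292  0.08  ] 0.09328136946221226 172.4037944797514
[0.5675 0.1654 0.174 ] [0.5688 0.1662 0.174 ]
[array([0.5918, 0.1914, 0.15  ]), array([0.5937, 0.1378, 0.15  ]), array([0.5403, 0.1334, 0.15  ]), array([0.5384, 0.1872, 0.15  ])] [0.5661 0.1624 0.15  ]
[array([0.5758, 0.1724, 0.174 ]), array([0.5732, 0.1552, 0.174 ]), array([0.5571, 0.1582, 0.174 ]), array([0.5614, 0.1747, 0.174 ])]
[1.0325 0.1657 0.165 ] [0.6353 0.1501 0.165 ]
```

```bash
cat >> h.py <<'E'
def plan(pos,yaw):
    o=ctrl.get_obs();T=toolT(o)
    d=T[:3,:3].T@(np.array(pos)-T[:3,3])*1000
    w=(yaw-o['orientation'][2]+180)%360-180
    print('t',o['clock'],'pos',o['tool_pos'],o['orientation'],'j',o['joint_pos'],'F',o['force'],'M',o['moment'],'\ndelta',d,'wz',-w)
E
python3 - <<'E'
from h import *
print(ray('top',441,200,.17))
plan([.499,-.229,.226],-7)
E
```

```text
[ 0.6713 -0.4126  0.17  ]
t 0.1 pos [ 0.2356 -0.6321  0.2257] [ 179.916    -0.0094 -159.5634] j [-53.0497  20.5841   0.6372  -0.0158 -70.1363 -16.5083] F [ 0.0346 -0.0482 -0.367 ] M [ 0.0241 -0.0932  0.0189] 
delta [-387.5969  285.7241    0.1   ] wz -152.56339190008327
```

Call:
apply_moves --deltas '[{"fingers":70,"delta_pos":[-387.6,285.7,0],"angular":[0,0,-80]},{"fingers":70,"delta_pos":[-387.6,285.7,0],"angular":[0,0,-80]},{"fingers":70,"delta_pos":[-387.6,285.7,0],"angular":[0,0,-80]},{"fingers":70,"delta_pos":[-387.6,285.7,0],"angular":[0,0,-80]},{"fingers":70,"delta_pos":[-387.6,285.7,0],"angular":[0,0,-80]},{"fingers":70,"delta_pos":[-387.6,285.7,0],"angular":[0,0,-80]},{"fingers":70,"delta_pos":[-387.6,285.7,0],"angular":[0,0,-80]},{"fingers":70,"delta_pos":[-387.6,285.7,0],"angular":[0,0,-80]},{"fingers":70,"delta_pos":[-387.6,285.7,0],"angular":[0,0,-80]},{"fingers":70,"delta_pos":[-387.6,285.7,0],"angular":[0,0,-80]}]'

```text
clock: 1.1
tool_pos: [0.5004, -0.2266, 0.2265]
orientation: [-180.0, 0.0, -79.1]
force: [0.3, -0.1, 0.1]
opening: 0.0698
gripper_force: 0.0
```

```bash
python3 - <<'E'
from h import *
plan([.499,-.229,.17],-7)
E
```

```text
t 1.1 pos [ 0.5004 -0.2266  0.2265] [-179.988     0.0146  -79.1441] j [ -3.9425   8.7344 -15.307   -0.0188 -65.9507  14.8061] F [ 0.3296 -0.0875  0.071 ] M [-0.1245  0.0858 -0.0283] 
delta [ 2.0888  1.8016 56.4546] wz -72.14407308378969
```

Call:
apply_moves --deltas '[{"fingers":50,"delta_pos":[2,2,40],"angular":[0,0,-72]},{"fingers":50,"delta_pos":[2,2,40],"angular":[0,0,-72]},{"fingers":50,"delta_pos":[2,2,40],"angular":[0,0,-72]},{"fingers":50,"delta_pos":[2,2,40],"angular":[0,0,-72]},{"fingers":50,"delta_pos":[2,2,40],"angular":[0,0,-72]},{"fingers":50,"delta_pos":[2,2,40],"angular":[0,0,-72]},{"fingers":50,"delta_pos":[2,2,40],"angular":[0,0,-72]},{"fingers":50,"delta_pos":[2,2,40],"angular":[0,0,-72]},{"fingers":50,"delta_pos":[2,2,40],"angular":[0,0,-72]},{"fingers":50,"delta_pos":[2,2,40],"angular":[0,0,-72]}]'

```text
clock: 2.1
tool_pos: [0.4973, -0.2317, 0.1862]
orientation: [-180.0, 0.0, -7.5]
force: [0.6, -0.5, 0.6]
opening: 0.0505
gripper_force: 0.0
```

```bash
python3 - <<'E'
from h import *
import cv2
plan([.499,-.229,.053],-7)
im=ctrl.snapshot('wrist');cv2.imwrite('pics/w1.png',im[:,:,::-1])
E
```

```text
t 2.1 pos [ 0.4973 -0.2317  0.1862] [-179.9935    0.0405   -7.5251] j [ -4.5199  10.4863 -18.6961  -0.0099 -60.8577  86.9997] F [ 0.5927 -0.5107  0.5656] M [-0.1423  0.1454 -0.0318] 
delta [  1.4745  -2.8407 133.2347] wz -0.5250566135690349
```

View pics/w1.png

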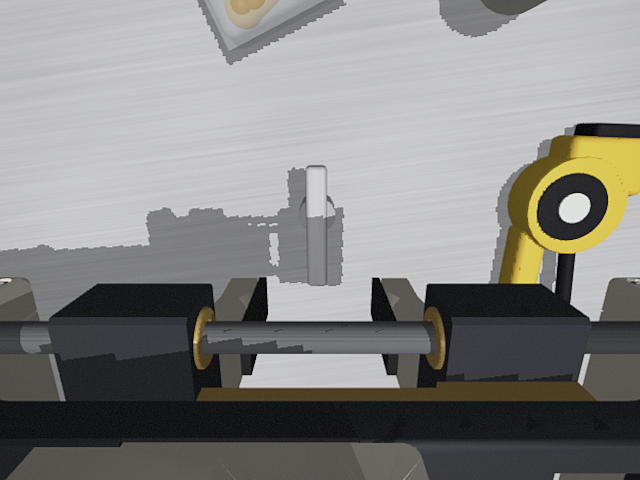

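The wrist view shows the key's bar from (316.5,166) to (317,285), nearly parallel to the tool's x axis, with nothing else near the fingers.

```bash
python3 - <<'E'
from h import *
T=toolT(ctrl.get_obs())
a=ray('wrist',316.5,166,.08,T);b=ray('wrist',316.7,285,.08,T);print(a,b,(a+b)/2,np.hypot(*(a-b)[:2]),np.degrees(np.arctan2(*(a-b)[1::-1])))
m=(a+b)/2
plan([m[0],m[1],.053],-7.2)
E
```

```text
[ 0.5477 -0.2367  0.08  ] [ 0.4537 -0.2241  0.08  ] [ 0.5007 -0.2304  0.08  ] 0.09491952567443097 -7.6181976303907355
t 2.15 pos [ 0.4973 -0.2317  0.1863] [-179.9968    0.0293   -7.6477] j [ -4.5186  10.4817 -18.6918  -0.0055 -60.8557  86.8736] F [ 0.0034  0.0437 -0.7216] M [-0.0799  0.1545 -0.0045] 
delta [  3.2396  -1.7243 133.3188] wz -0.4476791848806556
```

Call:
apply_moves --deltas '[{"fingers":45,"delta_pos":[3,-1.5,40],"angular":[0,0,0]},{"fingers":45,"delta_pos":[3,-1.5,80],"angular":[0,0,0]},{"fingers":45,"delta_pos":[3,-1.5,110],"angular":[0,0,0]},{"fingers":45,"delta_pos":[3,-1.5,125],"angular":[0,0,0]},{"fingers":45,"delta_pos":[3,-1.5,133],"angular":[0,0,0]},{"fingers":45,"delta_pos":[3,-1.5,133],"angular":[0,0,0]},{"fingers":45,"delta_pos":[3,-1.5,133],"angular":[0,0,0]}]'

```text
clock: 2.85
tool_pos: [0.5013, -0.2308, 0.0543]
orientation: [180.0, -0.1, -7.6]
force: [-0.9, 0.1, 0.4]
opening: 0.0446
gripper_force: 0.0
```

```bash
python3 - <<'E'
from h import *
plan([.500,-.230,.053],-7.3)
E
```

```text
t 2.85 pos [ 0.5013 -0.2308  0.0543] [179.9919  -0.0575  -7.5835] j [ -4.3719  19.0765 -27.201    0.0163 -43.6655  86.7765] F [-0.9393  0.0508  0.4274] M [-0.1334  0.1243  0.0181] 
delta [-1.4191 -0.5802  1.3153] wz -0.2835305601719824
```

Call:
apply_moves --deltas '[{"fingers":12,"delta_pos":[-1,-0.5,1],"angular":[0,0,0]},{"fingers":0,"delta_pos":[-1,-0.5,1],"angular":[0,0,0]},{"fingers":0,"delta_pos":[-1,-0.5,1],"angular":[0,0,0]},{"fingers":0,"delta_pos":[-1,-0.5,1],"angular":[0,0,0]},{"fingers":0,"delta_pos":[-1,-0.5,1],"angular":[0,0,0]},{"fingers":0,"delta_pos":[-1,-0.5,1],"angular":[0,0,0]},{"fingers":0,"delta_pos":[-1,-0.5,1],"angular":[0,0,0]}]'

```text
clock: 3.55
tool_pos: [0.5, -0.2301, 0.0529]
orientation: [180.0, -0.0, -7.5]
force: [-1.8, 0.7, 4.5]
opening: 0.0158
gripper_force: 30.0
```

Call:
apply_moves --deltas '[{"fingers":0,"delta_pos":[0,0,-20],"angular":[0,0,0]},{"fingers":0,"delta_pos":[0,0,-60],"angular":[0,0,0]},{"fingers":0,"delta_pos":[0,0,-100],"angular":[0,0,0]},{"fingers":0,"delta_pos":[0,0,-140],"angular":[0,0,0]},{"fingers":0,"delta_pos":[0,0,-180],"angular":[0,0,0]},{"fingers":0,"delta_pos":[0,0,-200],"angular":[0,0,0]},{"fingers":0,"delta_pos":[0,0,-200],"angular":[0,0,0]}]'

```text
clock: 4.25
tool_pos: [0.501, -0.2303, 0.2554]
orientation: [180.0, -0.3, -7.6]
force: [1.1, 0.8, -3.6]
opening: 0.0159
gripper_force: 30.0
```

```bash
python3 - <<'E'
from h import *
import cv2
plan([.568,.05,.27],-7.5)
cv2.imwrite('pics/w2.png',ctrl.snapshot('wrist')[:,:,::-1])
E
```

```text
t 4.25 pos [ 0.501  -0.2303  0.2554] [179.997   -0.2923  -7.5533] j [ -4.312    7.6837 -12.7202   0.0209 -69.3045  86.7514] F [ 1.148   0.786  -3.6264] M [-0.0466  0.0343 -0.0073] 
delta [  29.6499 -286.6242  -14.4632] wz -0.053287338545459306
```

View pics/w2.png

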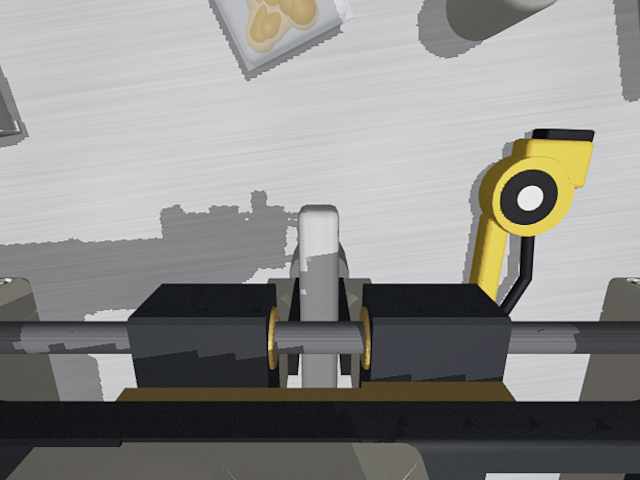

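The key hangs straight in the grip, with its front end at (319.5,206). Next I'll look at the spindle from just behind it.

```bash
python3 - <<'E'
from h import *
o=ctrl.get_obs();T=toolT(o)
p=ray('wrist',319.5,206.5,o['tool_pos'][2]+.027,T);print((np.linalg.inv(T)@np.r_[p,1])[:3])
plan([.50,.175,.275],-10)
E
```

```text
[ 0.0496  0.0004 -0.0269]
t 4.3 pos [ 0.4999 -0.2298  0.2529] [-179.9603   -0.0927   -7.5716] j [ -4.3101   7.7857 -12.9017  -0.0368 -69.2178  86.7515] F [ 0.1664 -0.1821 -3.6374] M [-0.0803  0.2188  0.0345] 
delta [ -53.2341 -401.2898  -21.8847] wz 2.4283649202652953
```

Call:
apply_moves --deltas '[{"fingers":0,"delta_pos":[-5,-35,-22],"angular":[0,0,0]},{"fingers":0,"delta_pos":[-10,-80,-22],"angular":[0,0,1]},{"fingers":0,"delta_pos":[-16,-125,-22],"angular":[0,0,2]},{"fingers":0,"delta_pos":[-22,-170,-22],"angular":[0,0,2.4]},{"fingers":0,"delta_pos":[-28,-215,-22],"angular":[0,0,2.4]},{"fingers":0,"delta_pos":[-34,-260,-22],"angular":[0,0,2.4]},{"fingers":0,"delta_pos":[-40,-305,-22],"angular":[0,0,2.4]},{"fingers":0,"delta_pos":[-46,-350,-22],"angular":[0,0,2.4]},{"fingers":0,"delta_pos":[-51,-385,-22],"angular":[0,0,2.4]},{"fingers":0,"delta_pos":[-53,-401,-22],"angular":[0,0,2.4]}]'

```text
clock: 5.3
tool_pos: [0.4987, 0.1769, 0.2717]
orientation: [179.9, 0.2, -9.8]
force: [-0.1, -0.3, -2.6]
opening: 0.0158
gripper_force: 30.0
```

Call:
apply_moves --deltas '[{"fingers":0,"delta_pos":[0,0,0],"angular":[0,0,0]},{"fingers":0,"delta_pos":[0,0,0],"angular":[0,0,0]},{"fingers":0,"delta_pos":[0,0,0],"angular":[0,0,0]},{"fingers":0,"delta_pos":[0,0,0],"angular":[0,0,0]}]'

```text
clock: 5.7
tool_pos: [0.4999, 0.1734, 0.2743]
orientation: [180.0, 0.0, -10.0]
force: [-0.5, -1.2, -2.7]
opening: 0.0158
gripper_force: 30.0
```

```bash
python3 - <<'E'
from h import *
import cv2,json
o=ctrl.get_obs();json.dump({k:list(o[k]) for k in('tool_pos','orientation')},open('o3.json','w'))
im=ctrl.snapshot('wrist')[:,:,::-1];cv2.imwrite('pics/w3f.png',im)
plan([.568,.166,.275],-10)
cv2.imwrite('pics/w3.png',cv2.resize(im[60:260,200:440],(720,600),interpolation=cv2.INTER_CUBIC))
E
```

```text
t 5.75 pos [0.5    0.1735 0.2745] [179.9961   0.0058 -10.0339] j [ 40.3836   5.0674 -13.2249  -0.0021 -71.7144  39.5831] F [-0.2275 -0.5952 -3.0103] M [-0.1448  0.0853 -0.0235] 
delta [68.2756 -4.4653 -0.5133] wz -0.03388085116540651
```

View pics/w3.png

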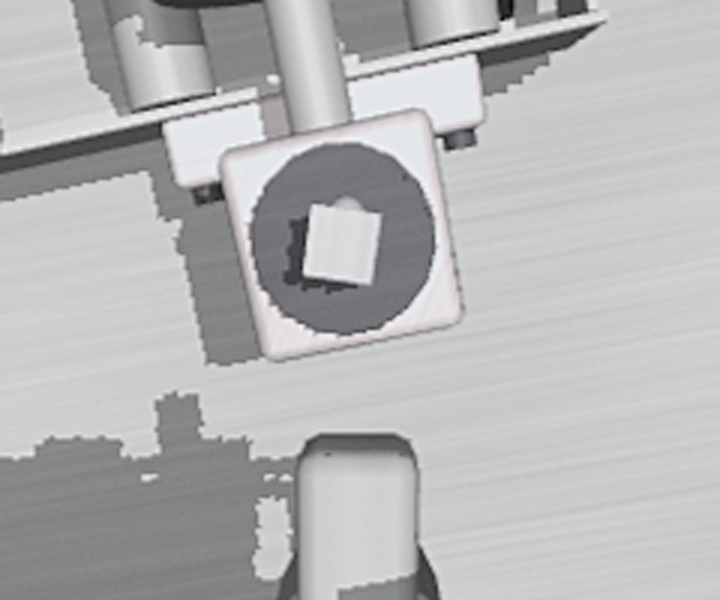

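The spindle's top square has corners (312,204), (382,213), (374,286) and (304,276) in the 3x crop. The ball bulges from the flat at the top of the crop.

```bash
python3 - <<'E'
from h import *
import json
T=toolT(json.load(open('o3.json')))
c=np.array([ray('wrist',*cr(x,y,200,60,3),.174,T) for x,y in((312,204),(382,213),(374,286),(304,276))])
ang=lambda d:np.degrees(np.arctan2(d[1],d[0]))
print(c,c.mean(0),[ (ang(c[i]-c[(i+1)%4])+45)%90-45 for i in range(4)],[np.hypot(*(c[i]-c[(i+1)%4])[:2]) for i in range(4)])
b=np.array([ray('wrist',*cr(x,y,200,60,3),.15,T) for x,y in((222,150),(432,107),(466,320),(266,363))])
print(b.mean(0),[ (ang(b[i]-b[(i+1)%4])+45)%90-45 for i in range(4)],[np.hypot(*(b[i]-b[(i+1)%4])[:2]) for i in range(4)])
s=ray('wrist',*cr(342.5,239,200,60,3),.15,T);print('seat',s)
m=c.mean(0); plan([m[0],m[1],.255],-16)
for x in (305,410): print((np.linalg.inv(T)@np.r_[ray('wrist',*cr(x,455,200,60,3),T[2,3]+.027,T),1])[:3])
E
```

```text
[[0.5781 0.1703 0.174 ]
 [0.5733 0.1547 0.174 ]
 [0.5573 0.1593 0.174 ]
 [0.5624 0.1751 0.174 ]] [0.5678 0.1648 0.174 ] [np.float64(-17.02489476249697), np.float64(-16.13098463847892), np.float64(-17.94505583225596), np.float64(-17.30334888493303)] [np.float64(0.016308597942788848), np.float64(0.01664356715282337), np.float64(0.016649980122477075), np.float64(0.01637435041473562)]
[0.5685 0.1642 0.15  ] [np.float64(0.8815937294985474), np.float64(0.8106758776299898), np.float64(2.07505735225665), np.float64(0.32295107636483067)] [np.float64(0.053032074993449724), np.float64(0.05274048811186516), np.float64(0.0535035117830147), np.float64(0.05385739827182904)]
seat [0.5684 0.1652 0.15  ]
t 5.75 pos [0.5    0.1735 0.2745] [179.9961   0.0058 -10.0339] j [ 40.3836   5.0674 -13.2249  -0.0021 -71.7144  39.5831] F [-0.2275 -0.5952 -3.0103] M [-0.1448  0.0853 -0.0235] 
delta [68.2668 -3.2944 19.4868] wz 5.9661191488345935
[ 0.0478 -0.0065 -0.027 ]
[ 0.0478  0.0067 -0.027 ]
```

Call:
apply_moves --deltas '[{"fingers":0,"delta_pos":[25,-3,0],"angular":[0,0,3]},{"fingers":0,"delta_pos":[50,-3,0],"angular":[0,0,7]},{"fingers":0,"delta_pos":[68,-3,0],"angular":[0,0,7]},{"fingers":0,"delta_pos":[68,-3,20],"angular":[0,0,7]},{"fingers":0,"delta_pos":[68,-3,35],"angular":[0,0,7]},{"fingers":0,"delta_pos":[68,-3,35],"angular":[0,0,7]},{"fingers":0,"delta_pos":[68,-3,35],"angular":[0,0,7]},{"fingers":0,"delta_pos":[68,-3,35],"angular":[0,0,7]},{"fingers":0,"delta_pos":[68,-3,35],"angular":[0,0,7]}]'

```text
clock: 6.65
tool_pos: [0.5679, 0.1658, 0.2407]
orientation: [-179.9, -0.1, -17.0]
force: [-0.6, -0.2, -2.9]
opening: 0.0157
gripper_force: 30.0
```

```bash
python3 - <<'E'
from h import *
import cv2
plan([.568,.165,.222],-17)
s=ctrl.snapshot('scene');t=ctrl.snapshot('top')
def c(i,x,y):return cv2.resize(i[y:y+75,x:x+100],(400,300),interpolation=cv2.INTER_CUBIC)
cv2.imwrite('pics/c4.png',np.hstack([c(s,395,220),c(t,105,195)])[:,:,::-1])
E
```

```text
t 6.65 pos [0.5679 0.1658 0.2407] [-179.9254   -0.0771  -16.9521] j [ 35.2061  12.1733  -9.091    0.0162 -68.6294  37.836 ] F [-0.5709 -0.223  -2.8981] M [-0.0826  0.1499  0.0057] 
delta [ 0.325   0.7871 18.7479] wz 0.04792097485577074
```

View pics/c4.png

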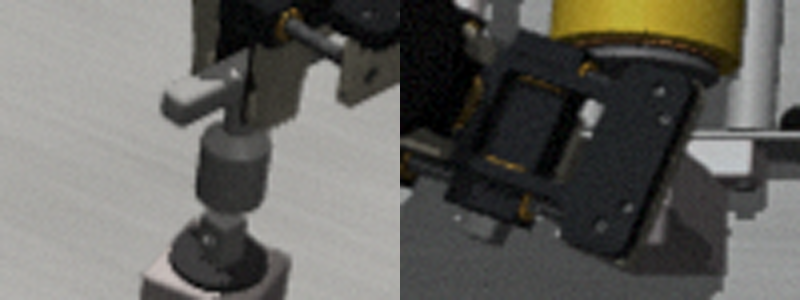

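```bash
python3 - <<'E'
from h import *
p=ctrl.camera_params('scene');W=np.linalg.inv(p['cam_to_world'])
o=ctrl.get_obs();T=toolT(o)
for z in(.15,.174,.188,.204,.221):
    c=W@[*o['tool_pos'][:2],z,1];u=p['cx']+p['fx']*c[0]/-c[2];v=p['cy']-p['fy']*c[1]/-c[2]
    print(z,u,v,'crop',(u-395)*4,(v-220)*4, 'mm/px',-c[2]/p['fx']*1000)
E
```

```text
0.15 449.33154735180835 283.9581001392831 crop 217.32618940723341 255.83240055713236 mm/px 1.9693736075622157
0.174 450.7009250734443 274.4453785548604 crop 222.80370029377718 217.78151421944153 mm/px 1.9450702154268302
0.188 451.51564793709935 268.7857043481295 crop 226.06259174839738 195.14281739251805 mm/px 1.9308932366811886
0.204 452.4615331680551 262.21487826359987 crop 229.8461326722204 168.85951305439949 mm/px 1.9146909752575982
0.221 453.4842357124792 255.11042168082068 crop 233.9369428499167 140.44168672328271 mm/px 1.8974760724950333
```

Call:
apply_moves --deltas '[{"fingers":0,"delta_pos":[0,0.5,5],"angular":[0,0,0]},{"fingers":0,"delta_pos":[0,0.5,9],"angular":[0,0,0]},{"fingers":0,"delta_pos":[0,0.5,12],"angular":[0,0,0]},{"fingers":0,"delta_pos":[0,0.5,13.5],"angular":[0,0,0]},{"fingers":0,"delta_pos":[0,0.5,14.5],"angular":[0,0,0]},{"fingers":0,"delta_pos":[0,0.5,15],"angular":[0,0,0]}]'

```text
clock: 7.35
tool_pos: [0.5675, 0.1652, 0.2245]
orientation: [180.0, -0.0, -17.0]
force: [0.1, 0.5, -2.7]
opening: 0.0163
gripper_force: 30.0
```

```bash
python3 - <<'E'
from h import *
plan([.568,.165,.222],-17)
E
```

```text
t 7.35 pos [0.5675 0.1652 0.2245] [179.9992  -0.01   -16.9545] j [ 35.1748  12.7731 -10.4745   0.0091 -66.7469  37.8672] F [ 0.1464  0.5055 -2.7411] M [-0.146  -0.1457 -0.0092] 
delta [0.5767 0.0446 2.5141] wz 0.04553670653729114
```

Call:
apply_moves --deltas '[{"fingers":0,"delta_pos":[0,0,1],"angular":[0,0,0]},{"fingers":0,"delta_pos":[0,0,2],"angular":[0,0,0]},{"fingers":0,"delta_pos":[0,0,3],"angular":[0,0,0]},{"fingers":0,"delta_pos":[0,0,3],"angular":[0,0,0]}]'

```text
clock: 7.75
tool_pos: [0.5674, 0.1652, 0.2215]
orientation: [-180.0, -0.0, -17.0]
force: [-0.1, -0.7, -3.0]
opening: 0.0157
gripper_force: 30.0
```

```bash
python3 - <<'E'
from h import *
plan([.568,.165,.217],-17)
E
```

```text
t 7.75 pos [0.5674 0.1652 0.2215] [-179.9994   -0.0063  -16.9577] j [ 35.1741  12.8847 -10.7346   0.005  -66.3764  37.8662] F [-0.1117 -0.6807 -3.042 ] M [-0.2418 -0.4356 -0.0324] 
delta [0.6334 0.002  4.4813] wz 0.04226148976235322
```

Call:
apply_moves --deltas '[{"fingers":0,"delta_pos":[0.6,0,0],"angular":[0,0,0]},{"fingers":0,"delta_pos":[0.6,0,1],"angular":[0,0,0]},{"fingers":0,"delta_pos":[0.6,0,2],"angular":[0,0,0]},{"fingers":0,"delta_pos":[0.6,0,2],"angular":[0,0,0]}]'

```text
clock: 8.15
tool_pos: [0.5677, 0.165, 0.2193]
orientation: [180.0, 0.0, -17.0]
force: [-0.2, 0.4, -2.3]
opening: 0.0158
gripper_force: 30.0
```

```bash
python3 - <<'E'
from h import *
plan([.568,.165,.217],-17)
E
```

```text
t 8.15 pos [0.5677 0.165  0.2193] [179.9865   0.0223 -16.9565] j [ 35.1318  13.0164 -10.8509  -0.0102 -66.157   37.9158] F [-0.2016  0.3538 -2.3335] M [-0.0712  0.1121  0.0558] 
delta [ 0.265  -0.0473  2.2885] wz 0.04347516062344425
```

Call:
apply_moves --deltas '[{"fingers":0,"delta_pos":[0.2,0,1],"angular":[0,0,0]},{"fingers":0,"delta_pos":[0.2,0,2],"angular":[0,0,0]},{"fingers":0,"delta_pos":[0.2,0,3],"angular":[0,0,0]},{"fingers":0,"delta_pos":[0.2,0,3.5],"angular":[0,0,0]}]'

```text
clock: 8.55
tool_pos: [0.5685, 0.1651, 0.2168]
orientation: [-180.0, -0.1, -16.9]
force: [-0.4, 0.1, 3.8]
opening: 0.0157
gripper_force: 30.0
```

```bash
python3 - <<'E'
from h import *
plan([.568,.165,.2025],-17)
E
```

```text
t 8.55 pos [0.5685 0.1651 0.2168] [-179.9667   -0.0584  -16.9457] j [ 35.1123  13.1277 -11.0623   0.0281 -65.7478  37.9305] F [-0.4068  0.088   3.8333] M [-0.1651  0.4805 -0.0541] 
delta [-0.4712  0.202  14.2561] wz 0.05433174927048867
```

Call:
apply_moves --deltas '[{"fingers":0,"delta_pos":[-0.4,0,1],"angular":[0,0,0]},{"fingers":0,"delta_pos":[-0.4,0,2],"angular":[0,0,0]},{"fingers":0,"delta_pos":[-0.4,0,3],"angular":[0,0,0]}]'

```text
clock: 8.85
tool_pos: [0.5682, 0.1653, 0.2136]
orientation: [-179.9, -0.1, -17.0]
force: [1.2, -0.1, 1.4]
opening: 0.016
gripper_force: 30.0
```

```bash
python3 - <<'E'
from h import *
plan([.568,.165,.2025],-17)
E
```

```text
t 8.85 pos [0.5682 0.1653 0.2136] [-179.943    -0.067   -16.9523] j [ 35.1435  13.2238 -11.3662   0.0196 -65.3239  37.8961] F [ 1.237  -0.103   1.3962] M [-0.0726 -0.4078 -0.083 ] 
delta [-0.1249  0.3427 11.0526] wz 0.047719676096164676
```

Call:
apply_moves --deltas '[{"fingers":0,"delta_pos":[0,0.2,1],"angular":[0,0,0]},{"fingers":0,"delta_pos":[0,0.2,2],"angular":[0,0,0]},{"fingers":0,"delta_pos":[0,0.2,3],"angular":[0,0,0]},{"fingers":0,"delta_pos":[0,0.2,4],"angular":[0,0,0]},{"fingers":0,"delta_pos":[0,0.2,5],"angular":[0,0,0]}]'

```text
clock: 9.35
tool_pos: [0.5678, 0.1649, 0.2078]
orientation: [180.0, -0.0, -17.0]
force: [2.4, -0.1, -1.4]
opening: 0.0161
gripper_force: 30.0
```

Call:
apply_moves --deltas '[{"fingers":0,"delta_pos":[0,0,1],"angular":[0,0,0]},{"fingers":0,"delta_pos":[0,0,2],"angular":[0,0,0]},{"fingers":0,"delta_pos":[0,0,3],"angular":[0,0,0]}]'

```text
clock: 9.65
tool_pos: [0.5672, 0.1649, 0.2041]
orientation: [180.0, 0.1, -17.0]
force: [3.0, 0.2, -3.6]
opening: 0.0159
gripper_force: 30.0
```

```bash
python3 - <<'E'
from h import *
plan([.568,.165,.2025],-17)
E
```

```text
t 9.65 pos [0.5672 0.1649 0.2041] [179.9648   0.0697 -16.969 ] j [ 35.1342  13.6136 -12.1093  -0.037  -64.3477  37.9128] F [ 3.0303  0.2026 -3.6229] M [ 0.2606 -0.9193 -0.0561] 
delta [ 0.7368 -0.3549  1.6333] wz 0.030975802763464344
```

Call:
apply_moves --deltas '[{"fingers":0,"delta_pos":[0.7,-0.2,0.5],"angular":[0,0,0]},{"fingers":0,"delta_pos":[0.7,-0.2,1],"angular":[0,0,0]},{"fingers":0,"delta_pos":[0.7,-0.2,1.5],"angular":[0,0,0]},{"fingers":0,"delta_pos":[0.7,-0.2,1.5],"angular":[0,0,0]}]'

```text
clock: 10.05
tool_pos: [0.5678, 0.1648, 0.2033]
orientation: [180.0, 0.1, -17.0]
force: [-0.3, 0.8, -3.8]
opening: 0.0156
gripper_force: 30.0
```

```bash
python3 - <<'E'
from h import *
plan([.568,.165,.2025],-17)
E
```

```text
t 10.05 pos [0.5678 0.1648 0.2033] [179.9697   0.0538 -16.9569] j [ 35.0973  13.6939 -12.118   -0.0264 -64.2452  37.9573] F [-0.3416  0.7583 -3.8352] M [ 0.1841  0.4406 -0.0032] 
delta [ 0.1025 -0.2297  0.8189] wz 0.04314213353711693
```

Call:
apply_moves --deltas '[{"fingers":0,"delta_pos":[0,0,0.5],"angular":[0,0,0]},{"fingers":0,"delta_pos":[0,0,1],"angular":[0,0,0]},{"fingers":0,"delta_pos":[0,0,1],"angular":[0,0,0]}]'

```text
clock: 10.35
tool_pos: [0.5682, 0.1648, 0.203]
orientation: [180.0, -0.0, -17.0]
force: [-3.1, 0.2, 1.1]
opening: 0.0154
gripper_force: 30.0
```

```bash
python3 - <<'E'
from h import *
plan([.568,.165,.2025],-17)
E
```

```text
t 10.35 pos [0.5682 0.1648 0.203 ] [179.9957  -0.0051 -16.9532] j [ 35.09    13.7047 -12.1627   0.0075 -64.1328  37.9536] F [-3.1377  0.1739  1.0501] M [-0.0087  1.2494 -0.0312] 
delta [-0.3069 -0.1495  0.4895] wz 0.04678690640596983
```

Call:
apply_moves --deltas '[{"fingers":0,"delta_pos":[-0.3,0,0.5],"angular":[0,0,0]},{"fingers":0,"delta_pos":[-0.3,0,1],"angular":[0,0,0]},{"fingers":0,"delta_pos":[-0.3,0,1],"angular":[0,0,0]}]'

```text
clock: 10.65
tool_pos: [0.5685, 0.1649, 0.2029]
orientation: [-180.0, -0.1, -16.9]
force: [-4.0, 0.5, 7.8]
opening: 0.0161
gripper_force: 30.0
```

```bash
python3 - <<'E'
from h import *
plan([.568,.165,.2025],-17)
E
```

```text
t 10.65 pos [0.5685 0.1649 0.2029] [-179.9707   -0.0828  -16.9359] j [ 35.1131  13.6784 -12.2248   0.0526 -64.0229  37.928 ] F [-3.9782  0.4759  7.8208] M [-0.3101  1.6921 -0.0243] 
delta [-0.4873  0.0127  0.4309] wz 0.06411930028929191
```

Call:
apply_moves --deltas '[{"fingers":0,"delta_pos":[-0.7,0,-0.5],"angular":[0,0,0]},{"fingers":0,"delta_pos":[-0.7,0,-0.5],"angular":[0,0,4]},{"fingers":0,"delta_pos":[-0.7,0,-0.5],"angular":[0,0,8]},{"fingers":0,"delta_pos":[-0.7,0,-0.5],"angular":[0,0,12]},{"fingers":0,"delta_pos":[-0.7,0,-0.5],"angular":[0,0,15]},{"fingers":0,"delta_pos":[-0.7,0,-0.5],"angular":[0,0,15]}]'

```text
clock: 11.25
tool_pos: [0.5681, 0.1653, 0.203]
orientation: [-179.9, -0.1, -32.0]
force: [-2.6, 0.2, 5.7]
opening: 0.0157
gripper_force: 30.0
```

```bash
python3 - <<'E'
from h import *
plan([.568,.165,.2025],-73)
E
```

```text
t 11.25 pos [0.5681 0.1653 0.203 ] [-179.9339   -0.0776  -31.9589] j [ 35.1685  13.6425 -12.2683   0.051  -63.9981  22.8503] F [-2.5944  0.1773  5.6942] M [-0.1974  0.74    0.2591] 
delta [0.078  0.2639 0.4599] wz 41.04108623782821
```

Call:
apply_moves --deltas '[{"fingers":0,"delta_pos":[-0.3,0.2,0],"angular":[0,0,4]},{"fingers":0,"delta_pos":[-0.3,0.2,0],"angular":[0,0,8]},{"fingers":0,"delta_pos":[-0.3,0.2,0],"angular":[0,0,12]},{"fingers":0,"delta_pos":[-0.3,0.2,0],"angular":[0,0,16]},{"fingers":0,"delta_pos":[-0.3,0.2,0],"angular":[0,0,20]},{"fingers":0,"delta_pos":[-0.3,0.2,0],"angular":[0,0,24]},{"fingers":0,"delta_pos":[-0.3,0.2,0],"angular":[0,0,28]},{"fingers":0,"delta_pos":[-0.3,0.2,0],"angular":[0,0,30]},{"fingers":0,"delta_pos":[-0.3,0.2,0],"angular":[0,0,30]}]'

```text
clock: 12.15
tool_pos: [0.568, 0.1653, 0.203]
orientation: [-179.9, -0.0, -61.9]
force: [0.7, -0.3, 4.4]
opening: 0.0154
gripper_force: 30.1
```

```bash
python3 - <<'E'
from h import *
plan([.568,.165,.2025],-73)
E
```

```text
t 12.15 pos [0.568  0.1653 0.203 ] [-179.8742   -0.036   -61.8716] j [ 35.183   13.6213 -12.3004   0.0569 -63.9579  -7.0795] F [ 0.6571 -0.3209  4.4337] M [-0.2567  0.0861  0.3021] 
delta [0.3045 0.1729 0.451 ] wz 11.12840582987846
```

Call:
apply_moves --deltas '[{"fingers":0,"delta_pos":[0,0,0],"angular":[0,0,2]},{"fingers":0,"delta_pos":[0,0,0],"angular":[0,0,4]},{"fingers":0,"delta_pos":[0,0,0],"angular":[0,0,6]},{"fingers":0,"delta_pos":[0,0,0],"angular":[0,0,8]},{"fingers":0,"delta_pos":[0,0,0],"angular":[0,0,8]}]'

```text
clock: 12.65
tool_pos: [0.568, 0.1654, 0.203]
orientation: [-179.9, -0.0, -69.9]
force: [0.6, 0.2, 4.9]
opening: 0.0157
gripper_force: 30.1
```

```bash
python3 - <<'E'
from h import *
plan([.568,.165,.2025],-73)
E
```

```text
t 12.65 pos [0.568  0.1654 0.203 ] [-179.8674   -0.0198  -69.85  ] j [ 35.1845  13.623  -12.2993   0.0595 -63.9548 -15.0605] F [0.6076 0.2386 4.9205] M [-0.2471  0.0415  0.2697] 
delta [0.3349 0.1683 0.4499] wz 3.1499760468770717
```

Call:
apply_moves --deltas '[{"fingers":0,"delta_pos":[0,0,0],"angular":[0,0,1]},{"fingers":0,"delta_pos":[0,0,0],"angular":[0,0,2]},{"fingers":0,"delta_pos":[0,0,0],"angular":[0,0,3]},{"fingers":0,"delta_pos":[0,0,0],"angular":[0,0,3]}]'

```text
clock: 13.05
tool_pos: [0.568, 0.1654, 0.203]
orientation: [-179.9, -0.0, -72.8]
force: [-0.4, -0.6, 4.8]
opening: 0.0154
gripper_force: 30.1
```

```bash
python3 - <<'E'
from h import *
plan([.568,.165,.2025],-73)
E
```

```text
t 13.05 pos [0.568  0.1654 0.203 ] [-179.8697   -0.0108  -72.8187] j [ 35.1839  13.6206 -12.3007   0.0563 -63.9582 -18.0272] F [-0.4481 -0.5846  4.8259] M [-0.2237  0.0585  0.3025] 
delta [0.3426 0.1053 0.454 ] wz 0.18133713928108364
```

Call:
apply_moves --deltas '[{"fingers":0,"delta_pos":[0,0,0],"angular":[0,0,0.7]},{"fingers":0,"delta_pos":[0,0,0],"angular":[0,0,1.5]},{"fingers":0,"delta_pos":[0,0,0],"angular":[0,0,1.5]}]'

```text
clock: 13.35
tool_pos: [0.568, 0.1654, 0.203]
orientation: [-179.9, -0.0, -74.3]
force: [0.5, -0.4, 4.1]
opening: 0.0158
gripper_force: 30.1
```

```bash
python3 - <<'E'
from h import *
plan([.568,.165,.2025],-73)
E
```

```text
t 13.35 pos [0.568  0.1654 0.203 ] [-179.8651   -0.009   -74.3074] j [ 35.184   13.6206 -12.3006   0.0595 -63.9546 -19.5175] F [ 0.5313 -0.3757  4.1253] M [-0.238  -0.0324  0.346 ] 
delta [0.3388 0.1304 0.464 ] wz -1.3074054380658708
```

Call:
apply_moves --deltas '[{"fingers":0,"delta_pos":[0,0,0],"angular":[0,0,0.7]},{"fingers":0,"delta_pos":[0,0,0],"angular":[0,0,1.5]},{"fingers":0,"delta_pos":[0,0,0],"angular":[0,0,1.5]}]'

```text
clock: 13.65
tool_pos: [0.568, 0.1654, 0.2029]
orientation: [-179.9, -0.0, -75.8]
force: [0.9, -0.6, 5.4]
opening: 0.0159
gripper_force: 30.1
```

```bash
python3 - <<'E'
from h import *
plan([.568,.165,.2025],-73)
E
```

```text
t 13.65 pos [0.568  0.1654 0.2029] [-179.8691   -0.0043  -75.8108] j [ 35.1839  13.6223 -12.3012   0.0566 -63.9559 -21.0196] F [ 0.8656 -0.6285  5.417 ] M [-0.1896 -0.0169  0.3643] 
delta [0.3501 0.0983 0.4349] wz -2.8108422300601887
```

Call:
apply_moves --deltas '[{"fingers":0,"delta_pos":[0,0,0],"angular":[0,0,0.5]},{"fingers":0,"delta_pos":[0,0,0],"angular":[0,0,1]},{"fingers":0,"delta_pos":[0,0,0],"angular":[0,0,1]}]'

```text
clock: 13.95
tool_pos: [0.568, 0.1654, 0.2029]
orientation: [-179.9, -0.0, -76.8]
force: [-0.1, 0.2, 5.3]
opening: 0.0154
gripper_force: 30.1
```

```bash
python3 - <<'E'
from h import *
plan([.568,.165,.2025],-73)
E
```

```text
t 13.95 pos [0.568  0.1654 0.2029] [-179.8678   -0.0045  -76.7982] j [ 35.1832  13.6232 -12.2996   0.0597 -63.9563 -22.0076] F [-0.0727  0.1927  5.2741] M [-0.2037  0.0078  0.3957] 
delta [0.3338 0.1158 0.4468] wz -3.798230235680876
```

```bash
python3 - <<'E'
from h import *
import cv2
plan([.568,.165,.2025],-73)
im=ctrl.snapshot('wrist')[:,:,::-1]; cv2.imwrite('pics/w5f.png',im)
cv2.imwrite('pics/w5.png',cv2.resize(im[140:400,200:440],(554,600),interpolation=cv2.INTER_CUBIC))
E
```

```text
t 13.95 pos [0.568  0.1654 0.2029] [-179.8678   -0.0045  -76.7982] j [ 35.1832  13.6232 -12.2996   0.0597 -63.9563 -22.0076] F [-0.0727  0.1927  5.2741] M [-0.2037  0.0078  0.3957] 
delta [0.3338 0.1158 0.4468] wz -3.798230235680876
```

View pics/w5.png

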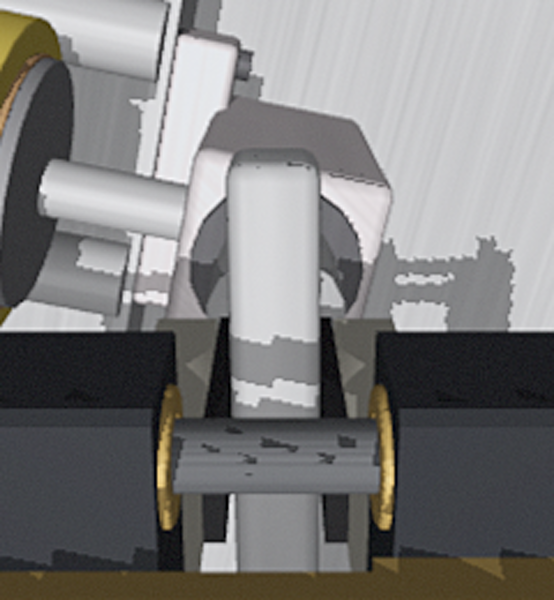

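The bar leans left in the fingers by about 4 px over 390, so it lags slightly. The socket is down on the seat and the plug is at the roll's face. The stop may be starting to take load, so I'll turn further and watch the moment.

Call:
apply_moves --deltas '[{"fingers":0,"delta_pos":[0,0,0],"angular":[0,0,0.7]},{"fingers":0,"delta_pos":[0,0,0],"angular":[0,0,1.5]},{"fingers":0,"delta_pos":[0,0,0],"angular":[0,0,1.5]}]'

```text
clock: 14.3
tool_pos: [0.5681, 0.1654, 0.203]
orientation: [-179.9, 0.0, -78.3]
force: [0.5, -1.4, 5.2]
opening: 0.0159
gripper_force: 30.1
```

```bash
python3 - <<'E'
from h import *
plan([.568,.165,.2025],-73)
E
```

```text
t 14.3 pos [0.5681 0.1654 0.203 ] [-179.8617    0.0003  -78.3088] j [ 35.1828  13.6225 -12.2978   0.0611 -63.9527 -23.5184] F [ 0.4533 -1.3851  5.1776] M [-0.1637  0.0333  0.3399] 
delta [0.3432 0.1505 0.4701] wz -5.308813470908575
```

Call:
apply_moves --deltas '[{"fingers":0,"delta_pos":[0,0,0],"angular":[0,0,1]},{"fingers":0,"delta_pos":[0,0,0],"angular":[0,0,2]},{"fingers":0,"delta_pos":[0,0,0],"angular":[0,0,2]}]'

```text
clock: 14.6
tool_pos: [0.5681, 0.1654, 0.203]
orientation: [-179.9, 0.0, -80.3]
force: [-0.0, 0.1, 4.6]
opening: 0.0161
gripper_force: 30.2
```

```bash
python3 - <<'E'
from h import *
import cv2
plan([.568,.165,.2025],-73)
im=ctrl.snapshot('wrist')[:,:,::-1]; cv2.imwrite('pics/w6f.png',im)
# bar edges per row, before/after
for f in('w2','w3f','w5f','w6f'):
    g=cv2.GaussianBlur(cv2.cvtColor(cv2.imread(f'pics/{f}.png'),cv2.COLOR_BGR2GRAY),(3,3),0).astype(float)
    r=[]
    for y in (220,230,240,250):
        d=np.diff(g[y,285:355]);r.append((y,285+np.argmax(np.abs(d[:35])),285+35+np.argmax(np.abs(d[35:]))))
    print(f,r)
E
```

```text
t 14.6 pos [0.5681 0.1654 0.203 ] [-179.8637    0.0061  -80.3042] j [ 35.1875  13.6229 -12.2977   0.0592 -63.9537 -25.5176] F [-0.0264  0.1364  4.6215] M [-0.1869  0.0281  0.4456] 
delta [0.403  0.1215 0.4619] wz -7.304155190197832
w2 [(220, np.int64(296), np.int64(339)), (230, np.int64(296), np.int64(338)), (240, np.int64(285), np.int64(339)), (250, np.int64(294), np.int64(343))]
w3f [(220, np.int64(299), np.int64(339)), (230, np.int64(285), np.int64(339)), (240, np.int64(285), np.int64(339)), (250, np.int64(294), np.int64(343))]
w5f [(220, np.int64(296), np.int64(338)), (230, np.int64(291), np.int64(347)), (240, np.int64(285), np.int64(353)), (250, np.int64(298), np.int64(337))]
w6f [(220, np.int64(295), np.int64(338)), (230, np.int64(291), np.int64(347)), (240, np.int64(285), np.int64(353)), (250, np.int64(298), np.int64(336))]
```

Call:
apply_moves --deltas '[{"fingers":0,"delta_pos":[0,0,0],"angular":[0,0,1]},{"fingers":0,"delta_pos":[0,0,0],"angular":[0,0,2]},{"fingers":0,"delta_pos":[0,0,0],"angular":[0,0,2]}]'

```text
clock: 14.95
tool_pos: [0.568, 0.1655, 0.2029]
orientation: [-179.9, 0.0, -82.3]
force: [-0.1, -0.3, 5.2]
opening: 0.0163
gripper_force: 30.5
```

```bash
python3 - <<'E'
from h import *
import cv2
plan([.568,.165,.2025],-73)
im=ctrl.snapshot('wrist')[:,:,::-1]; cv2.imwrite('pics/w7f.png',im)
P=[]
for f in('w5f','w6f','w7f'):
    i=cv2.imread(f'pics/{f}.png')[195:325,285:355]; P.append(cv2.resize(i,(260,480),interpolation=cv2.INTER_CUBIC))
cv2.imwrite('pics/cmp.png',np.hstack(P))
E
```

```text
t 14.95 pos [0.568  0.1655 0.2029] [-179.8631    0.0166  -82.2882] j [ 35.1947  13.6221 -12.2986   0.0539 -63.9501 -27.5065] F [-0.1461 -0.2996  5.1992] M [-0.0143  0.1022  0.5766] 
delta [0.5107 0.0877 0.4472] wz -9.288185063724057
```

View pics/cmp.png

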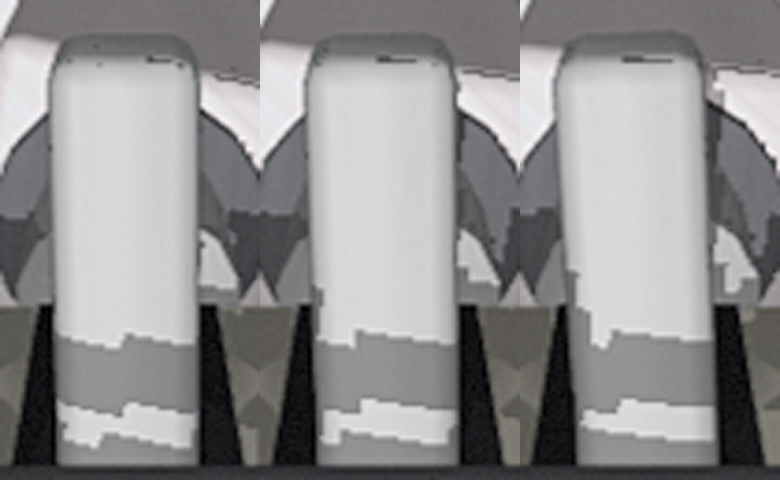

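Call:
apply_moves --deltas '[{"fingers":0,"delta_pos":[0,0,0],"angular":[0,0,1]},{"fingers":0,"delta_pos":[0,0,0],"angular":[0,0,2]},{"fingers":0,"delta_pos":[0,0,0],"angular":[0,0,2]}]'

```text
clock: 15.3
tool_pos: [0.568, 0.1656, 0.2029]
orientation: [-179.9, 0.0, -84.3]
force: [0.4, 0.1, 5.6]
opening: 0.0166
gripper_force: 30.9
```

```bash
python3 - <<'E'
from h import *
import cv2
plan([.568,.165,.2025],-73)
im=ctrl.snapshot('wrist')[:,:,::-1]; cv2.imwrite('pics/w8f.png',im)
# lean of the bar's bright/dark side edges: sub-pixel by Hough-like line fit on left edge rows 215-245 (ignores others)
for f in('w5f','w6f','w7f','w8f'):
    g=cv2.cvtColor(cv2.imread(f'pics/{f}.png'),cv2.COLOR_BGR2GRAY).astype(float)
    r=[]
    for y in (213,216,219,222,225,228):
        row=g[y,285:355]; m=np.where(row>175)[0]; m=m[(m>10)&(m<54)]; r.append(285+m.mean())
    print(f,np.round(r,1),[np.mean(g[213:228,x]).round() for x in(300,338)])
E
```

```text
t 15.3 pos [0.568  0.1656 0.2029] [-179.8615    0.0267  -84.282 ] j [ 35.1974  13.6234 -12.2951   0.05   -63.9478 -29.5014] F [0.3818 0.082  5.6383] M [0.1174 0.1149 0.6204] 
delta [0.5845 0.0928 0.4479] wz -11.282039968446327
w5f [315.6 316.4 316.9 316.9 317.4 318. ] [np.float64(179.0), np.float64(112.0)]
w6f [315.2 316.5 316.4 317.  316.4 317. ] [np.float64(187.0), np.float64(148.0)]
w7f [314.5 314.2 315.2 314.  314.  314. ] [np.float64(207.0), np.float64(142.0)]
w8f [313.  314.1 312.  312.  312.5 312.5] [np.float64(209.0), np.float64(150.0)]
```

The moment has reached 0.62 N m, well above the 0.35 N m spindle friction, and the bar now stalls in the pads while the tool turns. So the clamp is at its stop. I'll release and lift.

Call:
apply_moves --deltas '[{"fingers":20,"delta_pos":[0,0,0],"angular":[0,0,0]},{"fingers":30,"delta_pos":[0,0,0],"angular":[0,0,0]},{"fingers":50,"delta_pos":[0,0,0],"angular":[0,0,0]},{"fingers":50,"delta_pos":[0,0,0],"angular":[0,0,0]},{"fingers":50,"delta_pos":[0,0,0],"angular":[0,0,0]}]'

```text
clock: 15.85
tool_pos: [0.5669, 0.1651, 0.2018]
orientation: [180.0, -0.0, -84.5]
force: [0.9, -0.5, 0.1]
opening: 0.0459
gripper_force: 0.0
```

Call:
apply_moves --deltas '[{"fingers":50,"delta_pos":[0,0,-10],"angular":[0,0,0]},{"fingers":50,"delta_pos":[0,0,-30],"angular":[0,0,0]},{"fingers":50,"delta_pos":[0,0,-60],"angular":[0,0,0]},{"fingers":50,"delta_pos":[0,0,-90],"angular":[0,0,0]},{"fingers":50,"delta_pos":[0,0,-110],"angular":[0,0,0]},{"fingers":50,"delta_pos":[0,0,-110],"angular":[0,0,0]},{"fingers":50,"delta_pos":[0,0,-110],"angular":[0,0,0]}]'

```text
clock: 16.55
tool_pos: [0.5671, 0.1653, 0.3128]
orientation: [-179.9, 0.1, -84.5]
force: [0.7, -0.1, -0.9]
opening: 0.0498
gripper_force: 0.0
```

```bash
python3 - <<'E'
from h import *
import cv2,json
o=ctrl.get_obs();json.dump({k:list(o[k]) for k in('tool_pos','orientation')},open('o9.json','w'))
im=ctrl.snapshot('wrist')[:,:,::-1]; cv2.imwrite('pics/w9f.png',im)
s=ctrl.snapshot('scene')[:,:,::-1]
plan([.568,.165,.2025],-73)
a=cv2.resize(im[100:400,220:420],(400,600),interpolation=cv2.INTER_CUBIC)
b=cv2.resize(s[210:330,390:470],(400,600),interpolation=cv2.INTER_CUBIC)
cv2.imwrite('pics/w9.png',np.hstack([a,b]))
E
```

```text
t 16.65 pos [0.5666 0.165  0.3114] [179.9338  -0.015  -84.4613] j [ 35.1874  10.1729  -2.4638  -0.0202 -77.4282 -29.6443] F [-0.8781 -0.3607 -0.401 ] M [0.0103 0.0879 0.0009] 
delta [  0.1102  -1.4827 108.9132] wz -11.461309653023903
```

View pics/w9.png

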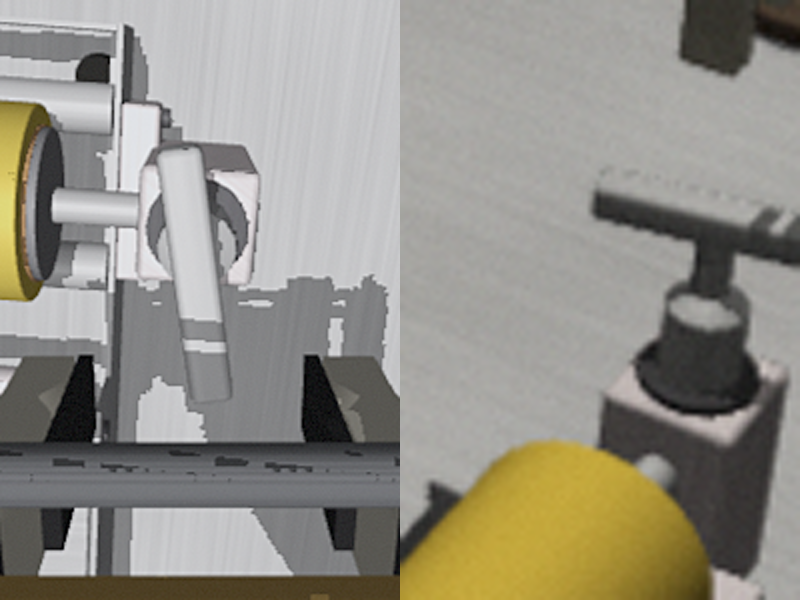

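The key stands on its own, seated on the disc. Its bar runs from (182,152) to (211,400) in the 2x wrist crop.

```bash
python3 - <<'E'
from h import *
import json
T=toolT(json.load(open('o9.json')))
for z in(.226,.23,.234):
    a=ray('wrist',*cr(182,152,220,100,2),z,T);b=ray('wrist',*cr(211,399,220,100,2),z,T)
    d=a-b;print(z,(a+b)/2,np.hypot(*d[:2]),np.degrees(np.arctan2(d[1],d[0])))
# cheek edge / block edge direction -> wrapper yaw
f=lambda x,y,z:ray('wrist',*cr(x,y,220,100,2),z,T)
d=f(257,175,.15)-f(247,283,.15);print('block',np.degrees(np.arctan2(d[1],d[0])))
d=f(0,22,.15)-f(128,25,.15);print(d)
E
```

```text
0.226 [0.5674 0.1658 0.226 ] 0.09379172687803365 -78.06211982311352
0.23 [0.5675 0.1645 0.23  ] 0.09226530338705108 -78.06211982311349
0.234 [0.5676 0.1633 0.234 ] 0.09073887989606846 -78.06211982311355
block -88.32175224407479
[0.0542 0.0041 0.    ]
```

```bash
python3 -c "
from plant import ctrl
print(ctrl.close_job())"
```

```text
the job is handed in; nothing more can be done
None
```

The key is fully home on the spindle and turned clockwise to its stop (0.62 N m measured there). It was left in place with the gripper open and lifted clear, and the job was handed in at about 17 s.

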